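Pot off the scooping stand, dipper on its rim

TASK

Lift the steel pot by its handle off the tilted wooden stand and set it down gently, upright, in the middle of the terracotta tile, and let go of it. Then take the dipper from the wooden rack and hang it by its hook on the rim of the pot, with its cup inside the pot. Leave the bowl, the jar and the brush where they are.

Things in the scene. Friction and masses are not known exactly. Their poses are not given: they have to be found in the camera images.
- pot: Open steel pot, loose, 0.3 to 0.6 kg: cylinder of 60 mm outer radius, 115 mm high, wall 4, floor 6 mm, with a side handle on its -x. Origin at the centre of its underside, z along its axis to the mouth. At the start it leans 25 degrees on the stand, mouth and handle towards the stand's -x; it lifts out along its own axis.
- pot_grip (a point): Centre of the pot's dark wooden upright grip, at (-90, 0, 70) mm in the pot's frame, with the pot's axes. The grip is 24 (x) by 18 (y) by 72 mm (z), 18 mm clear of the wall, joined to it by two bars 14 mm wide (pot z = 40 and 100 mm). Grip it across y.
- stand: Fixed plywood stand, 160 by 150 mm, with a board sloping at 25 degrees, low towards its -x (about towards the robot). Origin at the centre of its underside, z up. The pot's underside rests on the slope, its centre 65 mm above the stand's origin; two stops, 20 mm high, at the low side keep it from sliding.
- tile: Fixed flat terracotta tile, 180 by 180 by 20 mm, on the table. Origin at the centre of its underside, z up: its top is at z = 20 mm.
- rack: Fixed wooden rack: an upright board 12 mm thick (x), 140 mm long (y), top edge at z = 150 mm, on a foot 100 by 140 by 16 mm. Origin at the centre of its underside. The dipper hangs over the top edge, its cup on the -x side (about towards the robot), somewhere along the edge.
- dipper: Steel dipper, loose, about 0.08 kg, 145 mm high, upright while hung. Origin at the centre of its cup's underside, z up. Cup 48 mm across, 32 high. A flat strap at x = 24 to 30 mm, 16 wide, rises to a dark wooden grip, 14 (x) by 18 (y) mm, from z = 93 to 145 mm, centred at x = 27, y = 0. Hung on the pot's rim, its origin is 30 mm above the pot's underside.
- hook_tip (a point): Lower end of the hook's outer prong, at (50.5, 0, 60) mm in the dipper's frame. The hook leaves the strap to +x just below the grip and bends down: roof underside at z = 85 mm, open gap from x = 30 to 48 mm, prong x = 48 to 53 mm, 16 mm wide.
- bowl: White ceramic bowl, 120 mm across, 55 mm high; a bystander. Origin at the centre of its underside.
- jar: Lidded glass jar, 76 mm across, 100 mm high; a bystander. Origin at the centre of its underside.
- brush: Brush, 170 mm long, lying on the table; a bystander. Origin on its underside near its middle.
Not all that is in view belongs to the job. What is meant by the dipper is not purple or turquoise, and is the larger of those in its own colour.

How it is judged (in metres and radians):
On the way, in this order (a step that is already met when the one before it is completed fails the run):
1. the pot is held by the gripper, clear of the stand (contact force between pot and stand below 0.05 N and contact force between the fingers and pot above 1 N), for 0.2 s.
2. the pot stands upright on the middle of the tile, let go of (angle between pot's own z axis and vertical below 0.1 rad and horizontal distance between pot and tile below 0.035 m and z of pot in the frame of tile between 0.014 and 0.026 m and linear speed of pot below 0.03 m/s and contact force between the fingers and pot below 0.05 N), for 0.3 s.
At the end, for the whole second after the job is handed in: Pot still and upright (0.1 rad) on the tile, within 35 mm of its centre; dipper hung still on the pot rim: cup within 36 mm of the pot axis and 23 to 38 mm above its underside, prong outside the wall, upright within 0.25 rad, its weight on the pot; both let go of (all of step 2 and horizontal distance between dipper and pot below 0.036 m and z of dipper in the frame of pot between 0.023 and 0.038 m and horizontal distance between hook_tip and pot above 0.059 m and angle between dipper's own z axis and vertical below 0.25 rad and linear speed of dipper below 0.03 m/s and contact force between dipper and pot above 0.1 N and contact force between the fingers and dipper below 0.05 N); the robot touches nothing.
It fails at once if the pot is dropped or banged down onto the tile (faster than 0.5 m/s just above it) (linear speed of pot above 0.5 m/s and horizontal distance between pot and tile below 0.08 m and z of pot in the frame of tile below 0.05 m).
It fails at once if the bowl, the jar or the brush is moved by more than 30 mm (distance of any of bowl, jar, brush from where it was at the start of the episode above 0.03 m).
It also fails if it takes over 72 s, if anything falls off the work surface, if the arm or the gripper's body presses on something with over 40 N, if the wrist force passes 120 N, or if a joint passes its speed limit or range.

ROBOT

A 6-joint arm with a two-finger parallel gripper is mounted at the origin on the work surface. World frame = base frame: x ahead of the robot, y to its left, z up, the work surface at z = 0. Lengths are in mm, angles in rad, forces in N, time in s.
With the tool pointing down it reaches from about 350 to 975 mm from the base axis. Payload 7.1 kg.
Tool frame: the origin (TCP) lies at the very end of the fingers, on their centre line; the grasp point (between the pads) lies 19 mm behind it; z points along the fingers, y is the line along which they close (so a half turn about z gives the same grasp; the last joint's range is limited). The gripper opens to 88 mm and grips with 3 to 60 N. Pads are 20 mm wide; open, the fingers measure 115 mm over their backs; the gripper's body (75 mm by 178 mm) begins 61 mm behind the grasp point.
Start: joints at [1.242, 0.423, 1.63, -0, 1.089, -0.019], TCP at [190.511, 595.24, 222.675] pointing down, gripper open.
Joint ranges: [-3, 3], [-0.9, 2.11], [0.09, 2.58], [-1.31, 4.45], [0.11, 2.69], [-2.54, 2.54]. Speed limits (rad/s): [2.39, 2.39, 3.01, 3.14, 3.14, 3.14].

INTERFACE

Orientations are given as a rotation vector (axis times angle).
In Python, from workcell import ctrl, optics gives the robot as it stands.
- The arm moves only by the shell command python3 -m jog 'ROWS'. ROWS is JSON, a list of rows, each a list of 7 numbers: the shift along the tool's x, y, z in units of 40 mm (1.0 is 40 mm), then the turn, a rotation vector about the tool's x, y, z in units of 6 degrees (1.0 is 6 degrees), then the opening, from 0 (shut) to 1 (fully open). A call has 1 to 20 rows; each row shifts and turns the commanded pose from where the row before left it, along the tool's axes as they then stand; what a row does not reach is not made up. A row lasts 1/10 s, in which the tool goes at most 50 mm and 8.59 degrees, less where a joint would pass 70% of its speed; a pose out of reach is approached as far as the arm can. A call is refused whole if a number of a shift passes 1 or a number of a turn 1, either way. A call with a gripper value outside its range is refused whole. The fingers move at their own pace and stop on an object; the grip force is fixed at half the most. Time passes only in rows, so rows that do not move let the fingers close. It gives the time, the measured TCP pose, the force, the opening and the grip force at its end, in the units of the state.
- ctrl.get_obs(): the state, without advancing time (a new reading comes with each control period).
- optics.get_image(name): name is "scene" or "top" or "wrist"; returns the picture (384x512x3 uint8, red, green, blue); there is no depth.
- optics.camera_model(name): a dict with "fov_y" (degrees; the focal length in pixels is half the picture's height over the tangent of half this angle, whatever the lens; pixels are square), "cx", "cy" (the principal point, pixels), "view" (4x4, takes a point from world to camera coordinates); the wrist camera has in their place "hand_eye" (4x4, takes a point from camera to tool coordinates, whose origin is the TCP and whose axes are the flange's). Camera axes: x right, y up, looking along -z (the intrinsics and any distortion apply to the point x, -y, -z); pixel columns grow to the right and rows downward; lengths in mm; the calibration is good to about 2 mm. The wrist camera is an equidistant fisheye: a pixel r from the principal point sees the ray r / f radians off the axis. A picture is of the moment at which its call begins: read the wrist's pose just before it. camera_model takes no time and is no camera call.
- ctrl.close_job(): hands the job in; it is judged then, once.
Trained networks look in the newest picture that a camera, given by its name, has taken for a name from the list of things; names that differ only in an ending like _2 or _b are one class to them, and where a whole thing is asked for, a point or a joint stands for the part that bears it (a point fixed in the world has none). Each returns a list of dicts, best first, with "conf" (0 to 1); they miss things now and then, are a little off and sometimes report something else, mostly with a low value. They report only what shows in the picture. A call takes as long as a camera call. They do not tell look-alikes from the thing itself.
- optics.masks_of(target, camera): "pixels" (384x512 bool, what is visible of it) and "extent" ([centre column, centre row, width, height] in pixels, round what is visible of it).
The state is a dict: "t": time; "qpos": joint angles; "qvel": joint speeds; "joint_torque": joint torques, N m; "ee_pos": TCP position; "orientation": TCP orientation; "ft_force": force on the tool from outside, world axes, zero at the start; "moment": the same for the moment, N m; "width": finger opening in mm; "grasp_force": force on a finger pad.
Only numpy, scipy, OpenCV 4.12 (cv2) and the standard library are available. Lean on these libraries where they do the work, as an engineer would, in place of code of your own. Each camera call takes 0.05 s, during which the arm holds its last target. There are 200 camera calls.

## Working session

There is one attempt and no reset: what is moved stays moved. The work goes in short steps, Python scripts to look and compute and a shell command to move; the robot and the scene stay as the last step left them, time stands still between calls to the robot, and variables do not carry over. Pictures are saved under pics/ and viewed, at most 10 in all, crops included, and the job is handed in when it is done.

```bash
mkdir -p pics; ls
python3 - <<'E'
from workcell import ctrl, optics
import cv2, numpy as np
o=ctrl.get_obs(); print({k:np.round(v,3).tolist() for k,v in o.items()})
ims=[]
for n in ["scene","top","wrist"]:
    im=optics.get_image(n); cv2.imwrite(f"pics/{n}0.png",im[:,:,::-1]); 
    m=optics.camera_model(n); print(n,{k:np.round(v,3).tolist() for k,v in m.items()})
    for t in ["pot","pot_grip","stand","tile","rack","dipper","hook_tip","bowl","jar","brush"]:
        for d in optics.masks_of(t,n)[:4]: print(n,t,round(d["conf"],2),np.round(d["extent"],1).tolist())
print(ctrl.get_obs()["t"])
E
```

```text
pics
{'t': 0.0, 'qpos': [1.242, 0.424, 1.631, -0.0, 1.089, -0.019], 'qvel': [0.0, -0.002, 0.002, 0.0, -0.0, -0.001], 'joint_torque': [0.001, -54.461, -27.368, 0.064, 0.023, -0.0], 'ee_pos': [190.338, 594.733, 221.911], 'orientation': [-0.485, -3.104, 0.002], 'ft_force': [0.963, -0.098, 0.94], 'moment': [-0.06, -0.055, 0.054], 'grasp_force': 0.0, 'width': 87.819}
scene {'fov_y': 46.847, 'cx': 252.583, 'cy': 193.52, 'view': [[-0.342, 0.94, -0.01, 119.933], [-0.558, -0.194, 0.807, 255.085], [0.756, 0.282, 0.591, -1737.196], [0.0, 0.0, 0.0, 1.0]]}
scene pot 0.74 [341.1, 207.5, 57.4, 58.0]
scene pot 0.61 [212.4, 194.6, 10.8, 30.8]
scene pot_grip 0.79 [341.4, 211.1, 59.7, 55.9]
scene stand 0.61 [289.6, 192.8, 43.8, 25.5]
scene stand 0.56 [330.2, 247.4, 77.5, 61.0]
scene tile 0.59 [141.4, 203.5, 67.9, 46.0]
scene rack 0.94 [220.8, 229.6, 60.9, 64.6]
scene dipper 0.76 [267.2, 286.4, 66.2, 21.3]
scene dipper 0.63 [192.2, 277.2, 28.7, 36.7]
scene dipper 0.48 [212.3, 193.5, 10.8, 34.4]
scene hook_tip 0.88 [267.4, 287.4, 65.1, 20.3]
scene hook_tip 0.84 [211.4, 194.2, 7.4, 32.7]
scene hook_tip 0.
[... 643 characters left out ...]
p rack 0.59 [275.5, 162.8, 59.4, 45.3]
top dipper 0.66 [211.4, 118.3, 51.0, 29.7]
top dipper 0.62 [284.1, 158.7, 18.7, 32.8]
top dipper 0.46 [289.3, 211.7, 29.4, 22.4]
top dipper 0.45 [280.4, 108.6, 28.0, 23.7]
top hook_tip 0.96 [284.4, 157.4, 19.8, 36.0]
top hook_tip 0.79 [287.1, 212.9, 33.5, 20.1]
top hook_tip 0.68 [210.3, 118.0, 48.3, 27.9]
top hook_tip 0.53 [279.2, 109.6, 29.1, 33.0]
top bowl 0.95 [360.2, 264.5, 41.2, 51.4]
top jar 0.85 [99.5, 186.3, 32.9, 35.4]
top brush 0.71 [229.0, 267.8, 39.8, 58.4]
wrist {'fov_y': 65.706, 'cx': 251.554, 'cy': 194.503, 'hand_eye': [[0.001, 0.956, 0.295, 81.085], [1.0, -0.0, -0.001, 0.08], [-0.001, 0.295, -0.956, -161.596], [0.0, 0.0, 0.0, 1.0]]}
1.65
```

Run:
```python
import cv2,numpy as np
a=cv2.imread("pics/scene0.png")[130:330,120:440]; b=cv2.imread("pics/top0.png")[85:305,70:440]
a=cv2.resize(a,(480,300),interpolation=cv2.INTER_CUBIC);b=cv2.resize(b,(800,476),interpolation=cv2.INTER_CUBIC)
a=cv2.resize(cv2.imread("pics/scene0.png")[130:330,120:440],(800,500),interpolation=cv2.INTER_CUBIC)
cv2.imwrite("pics/a.png",a);cv2.imwrite("pics/b.png",b)
```

```text
(no output)
```

View pics/a.png

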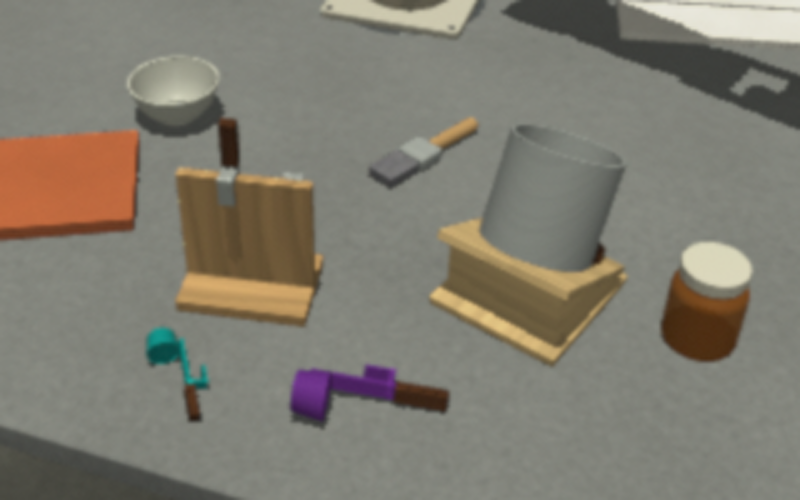

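View pics/b.png

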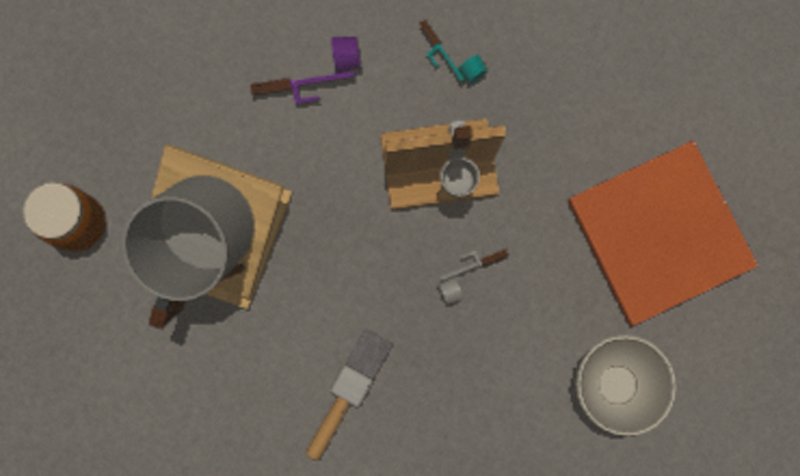

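The scene picture (camera beyond the table, facing the robot) shows the pot leaning towards the robot, its grip hidden behind it. The rack with the hanging grey dipper is mid-scene (full-image px ~(211,190)). The top picture shows the pot mouth at ~(152,198), its grip at ~(144,230), the hung dipper's cup at ~(282,167) and the tile at ~(379,192). The purple and turquoise dippers and the small grey one at (289,212) are decoys.

```bash
cat > h.py <<'E'
import numpy as np, cv2
from scipy.optimize import minimize
from scipy.spatial.transform import Rotation as R
from workcell import ctrl, optics
def T(p,rot):
    M=np.eye(4); M[:3,:3]=rot.as_matrix(); M[:3,3]=p; return M
def tcp():
    o=ctrl.get_obs(); return T(o["ee_pos"],R.from_rotvec(o["orientation"]))
def cam(name,tool=None):
    m=optics.camera_model(name); f=192/np.tan(np.radians(m["fov_y"]/2))
    V=np.array(m["view"]) if "view" in m else np.linalg.inv(tool@np.array(m["hand_eye"]))
    return dict(f=f,c=np.array([m["cx"],m["cy"]]),V=V,fish="view" not in m)
def proj(c,P):
    q=np.atleast_2d(P)@c["V"][:3,:3].T+c["V"][:3,3]; x,y,z=q[:,0],-q[:,1],-q[:,2]
    if c["fish"]:
        r=np.hypot(x,y); k=c["f"]*np.arctan2(r,z)/np.maximum(r,1e-9)
    else: k=c["f"]/z
    return np.c_[x*k,y*k]+c["c"]
def ray(c,uv):
    d=np.atleast_2d(uv)-c["c"]; r=np.hypot(*d.T)
    if c["fish"]:
        a=r/c["f"]; s=np.sin(a)/np.maximum(r,1e-9); v=np.c_[d[:,0]*s,-d[:,1]*s,-np.cos(a)]
    else: v=np.c_[d[:,0]/c["f"],-d[:,1]/c["f"],-np.ones(len(d))]
    I=np.linalg.inv(c["V"]); return I[:3,3], v@I[:3,:3].T
def onplane(c,uv,z):
    o,d=ray(c,uv); return o+d*((z-o[2])/d[:,2])[:,None]
def box(x,y,z): return np.array([[a,b,c] for a in x for b in y for c in z],float)
def cyl(r,z0,z1,x=0):
    t=np.linspace(0,2*np.pi,40,endpoint=False); return np.r_[[[x+r*np.cos(a),r*np.sin(a),z] for z in (z0,z1) for a in t]]
POT=[cyl(60,0,115),box((-102,-78),(-9,9),(34,106)),box((-90,-58),(-7,7),(36,44)),box((-90,-58),(-7,7),(96,104))]
DIP=[cyl(24,0,32),box((24,30),(-8,8),(0,93)),box((20,34),(-9,9),(93,145)),box((30,53),(-8,8),(85,90)),box((48,53),(-8,8),(60,90))]
S=4
def render(c,parts,M):
    im=np.zeros((384*S,512*S),np.uint8)
    for p in parts:
        uv=proj(c,p@M[:3,:3].T+M[:3,3]); h=cv2.convexHull(((uv+.5)*S).astype(np.float32))
        cv2.fillConvexPoly(im,np.round(h).astype(np.int32),1)
    return im
def fit(parts,views,pose,x0,step):
    """views: (cam, mask); pose(x)->4x4"""
    big=[(c,cv2.resize(m.astype(np.uint8),None,fx=S,fy=S,interpolation=cv2.INTER_NEAREST)) for c,m in views]
    def cost(x):
        M=pose(x); return -sum((lambda r:(r&m).sum()/max(1,(r|m).sum()))(render(c,parts,M)) for c,m in big)/len(big)
    x0=np.array(x0,float)
    for _ in range(2):
        s=minimize(cost,x0,method="Nelder-Mead",options=dict(initial_simplex=np.r_[[x0],x0+np.diag(step)],xatol=.05,fatol=1e-5,maxiter=300)); x0=s.x
    return s.x,-s.fun
def pick(name,camera,uv):
    for d in optics.masks_of(name,camera):
        if np.hypot(*(np.array(d["extent"][:2])-uv))<25: return np.array(d["pixels"]),d
E
python3 - <<'E'
from h import *
C={}
M={}
for n in("top","scene"):
    im=optics.get_image(n); C[n]=cam(n)
    hsv=cv2.cvtColor(im,cv2.COLOR_RGB2HSV); M[n]=im
    m=((hsv[...,0]<12)&(hsv[...,1]>150)&(hsv[...,2]>80)).astype(np.uint8)
    k,l,st,ce=cv2.connectedComponentsWithStats(m); i=1+st[1:,4].argmax()
    uv=np.argwhere(l==i)[:,::-1].astype(float)
    w=onplane(C[n],uv,20)[:,:2].astype(np.float32); print(n,"tile",cv2.minAreaRect(w),st[i])
    a=pick("pot",n,[155,201] if n=="top" else [341,207]); M["p"+n]=a[0]
# pot: x,y of stand-top contact, z, yaw, lean
def pose(x): return T(x[:3],R.from_euler("z",x[3],degrees=True)*R.from_euler("y",-x[4],degrees=True))
g=onplane(C["top"],[[170,195]],80)[0]
V=[(C[n],M["p"+n]) for n in("top","scene")]
for lean in([25]):
    x,s=fit(POT,V,lambda x:pose(np.r_[x,lean]),[g[0],g[1],65,-20],[15,15,10,8]); print(x,s)
    x,s=fit(POT,V,pose,np.r_[x,lean],[8,8,5,5,3]); print(x,s)
E
```

```text
top tile ((612.3988647460938, -249.18006896972656), (177.49349975585938, 179.59442138671875), 26.043367385864258) [ 333  151   87   84 4161]
scene tile ((620.206298828125, -247.9082794189453), (192.70545959472656, 177.7558135986328), 26.242202758789062) [ 110  183   65   43 2322]Traceback (most recent call last):
  File "<stdin>", line 11, in <module>
TypeError: 'NoneType' object is not subscriptable
```

```bash
cat >> h.py <<'E'
def get(names,camera,uv,tries=4):
    for i in range(tries):
        optics.get_image(camera)
        for n in names:
            a=pick(n,camera,uv)
            if a is not None: return a[0]
def ppose(x): return T(x[:3],R.from_euler("z",x[3],degrees=True)*R.from_euler("y",-x[4],degrees=True))
E
python3 - <<'E'
from h import *
C={n:cam(n) for n in("top","scene")}
V=[(C["top"],get(["pot","pot_grip"],"top",[155,201])),(C["scene"],get(["pot","pot_grip"],"scene",[341,207]))]
g=onplane(C["top"],[[170,195]],80)[0]
x,s=fit(POT,V,lambda x:ppose(np.r_[x,25]),[g[0],g[1],65,-20],[15,15,10,8]); print(x,s)
for v in V:
    y,t=fit(POT,[v],lambda y:ppose(np.r_[y[:2],x[2],y[2],25]),x[[0,1,3]],[8,8,5]); print(y,t)
M=ppose(np.r_[x,25])
# dipper & rack rough from top/scene
for n,uv in(("top",[284,158]),("scene",[212,194])):
    m=get(["hook_tip","dipper"],n,uv); yx=np.argwhere(m); print(n,len(yx),yx.min(0),yx.max(0)); np.save(f"dip_{n}.npy",m)
W=[(C[n],np.load(f"dip_{n}.npy")) for n in C]
q=onplane(C["top"],[[282,167]],97)[0]
z,s=fit(DIP,W[:1],lambda z:T([z[0],z[1],65],R.from_euler("z",z[2],degrees=True)),[q[0],q[1],5],[10,10,8]); print("dip top",z,s)
z,s=fit(DIP,W,lambda z:T([z[0],z[1],z[3]],R.from_euler("z",z[2],degrees=True)),[q[0],q[1],5,65],[10,10,8,5]); print("dip both",z,s)
# tool pose for pot grasp
t=tcp(); 
G=M@T([-90,0,56],R.from_euler("y",180,degrees=True)); print("grasp TCP",G.round(3).tolist())
d=np.linalg.inv(t)@G; print(d[:3,3].round(1), np.degrees(R.from_matrix(d[:3,:3]).as_rotvec()).round(1))
E
```

```text
[606.87140063 316.75192808  68.39168934 -19.01682074] 0.9710170769273487
[606.33055641 318.56492567 -18.2675765 ] 0.9719255752504679
[606.93273689 316.13538814 -18.50911655] 0.977257801668572
top 404 [141 274] [176 291]
scene 266 [177 207] [211 215]
dip top [664.21861967  14.26121962   7.90358226] 0.8677865077214847
dip both [665.80170544  13.05596484   9.15502543  67.8552807 ] 0.6444787740377328
grasp TCP [[-0.857, 0.326, 0.4, 507.38], [0.295, 0.945, -0.138, 351.042], [-0.423, 0.0, -0.906, 81.109], [0.0, 0.0, 0.0, 1.0]]
[-376.2 -135.9  141.6] [  0.3 -25.    1.2]
```

```bash
python3 -m jog '[[-0.91,-0.37,0.1,0,0,0,1],[-0.91,-0.37,0.1,0,0,0,1],[-0.91,-0.37,0.1,0,0,0,1],[-0.91,-0.37,0.1,0,0,0,1],[-0.91,-0.37,0.1,0,0,0,1],[-0.91,-0.37,0.1,0,0,0,1],[-0.91,-0.37,0.1,0,0,0,1],[-0.91,-0.37,0.1,0,0,0,1],[-0.91,-0.37,0.1,0,0,0,1],[0,0,0,0,-0.85,0,1],[0,0,0,0,-0.85,0,1],[0,0,0,0,-0.85,0,1],[0,0,0,0,-0.85,0,1],[0,0,0,0,-0.8,0.2,1],[0,0,0,0,0,0,1]]'
cat >> h.py <<'E'
def delta(G):
    d=np.linalg.inv(tcp())@G; print("units shift",(d[:3,3]/40).round(2),"turn",(np.degrees(R.from_matrix(d[:3,:3]).as_rotvec())/6).round(2))
E
python3 - <<'E'
from h import *
t=tcp(); im=optics.get_image("wrist"); cv2.imwrite("pics/w1.png",im[:,:,::-1]); C=cam("wrist",t)
M=ppose([606.9,317,67.5,-18.6,25])
G=M@T([-90,0,56],R.from_euler("y",180,degrees=True)); delta(G)
for n in("pot","pot_grip"):
  for d in optics.masks_of(n,"wrist"): print(n,d["conf"],d["extent"])
r=cv2.resize(render(C,POT,M),(512,384),interpolation=cv2.INTER_AREA)
o=im[:,:,::-1].copy(); cs,_=cv2.findContours(r,0,2); cv2.drawContours(o,cs,-1,(0,255,0),1); cv2.imwrite("pics/w1o.png",o)
E
```

```text
t: 3.75
ee_pos: [460.1, 368.6, 185.8]
orientation: [0.442, 2.669, -0.09]
ft_force: [0.4, -0.2, 0.4]
width: 87.6
grasp_force: 0.0
units shift [-0.   -0.08  2.93] turn [ 0.05  0.01 -0.04]
pot 0.85 [250.7, 256.9, 131.9, 174.9]
pot_grip 0.77 [251.7, 256.5, 132.0, 169.6]
```

View pics/w1o.png

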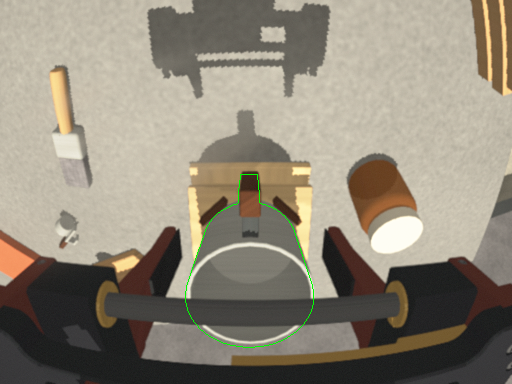

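The overlay shows the fitted pot outline matching the wrist picture closely, with the grip at px (250,195) between the fingers. I'll go in and grip.

```bash
python3 -m jog '[[0,-0.08,0.8,0,0,0,1],[0,0,0.8,0,0,0,1],[0,0,0.7,0,0,0,1],[0,0,0.6,0,0,0,1],[0,0,0,0,0,0,0],[0,0,0,0,0,0,0],[0,0,0,0,0,0,0],[0,0,0,0,0,0,0],[0,0,0,0,0,0,0],[0,0,0,0,0,0,0],[0,0,0,0,0,0,0],[0,0,0,0,0,0,0]]'
```

```text
t: 5.1
ee_pos: [507.8, 350.4, 81.9]
orientation: [0.445, 2.668, -0.088]
ft_force: [0.1, -0.5, -0.2]
width: 26.9
grasp_force: 0.0
```

```bash
python3 -m jog '[[0,0,0,0,0,0,0],[0,0,0,0,0,0,0],[0,0,0,0,0,0,0],[0,0,0,0,0,0,0],[0,0,-0.2,0,0,0,0],[0,0,-0.3,0,0,0,0],[0,0,-0.3,0,0,0,0],[0,0,-0.3,0,0,0,0],[0,0,-0.3,0,0,0,0],[0,0,0,0,0,0,0]]'
```

```text
t: 6.1
ee_pos: [485.0, 358.4, 134.1]
orientation: [0.445, 2.667, -0.085]
ft_force: [0.4, -1.2, -4.0]
width: 17.6
grasp_force: 30.0
```

```bash
python3 -m jog '[[0,0,-0.5,0,0,0,0],[0,0,-0.6,0,0,0,0],[0,0,-0.6,0,0,0,0],[0,0,-0.6,0,0,0,0],[0,0,-0.3,0,0.5,0,0],[0,0,-0.2,0,0.6,0,0],[0,0,-0.2,0,0.6,0,0],[0,0,-0.2,0,0.6,0,0],[0,0,-0.2,0,0.6,0,0],[0,0,-0.2,0,0.6,0,0],[0,0,-0.4,0,0.67,0,0],[0,0,-0.5,0,0,0,0],[0,0,-0.5,0,0,0,0],[0,0,0,0,0,0,0],[0,0,0,0,0,0,0]]'
python3 - <<'E'
from h import *
t=tcp(); im=optics.get_image("wrist"); C=cam("wrist",t); m=get(["pot","pot_grip"],"wrist",[250,257])
def pose(x): return t@np.linalg.inv(T([-90+x[0],0,56+x[1]],R.from_euler("y",180+x[2],degrees=True)))
x,s=fit(POT,[(C,m)],pose,[0,0,0],[4,4,4]); print("slip x,z,pitch",x,s, "lean",np.degrees(np.arccos(pose(x)[2,2])))
print(pose(x).round(3)); print(t.round(3))
E
```

```text
t: 7.6
ee_pos: [431.5, 373.9, 320.3]
orientation: [0.514, 3.095, 0.011]
ft_force: [-0.4, -0.4, -4.6]
width: 18.3
grasp_force: 30.0
slip x,z,pitch [-61.91933414 108.467618   -11.22618518] 0.34783842912308693 lean 11.063678376470635
[[ 9.29000e-01  3.23000e-01  1.79000e-01  5.43226e+02]
 [-3.16000e-01  9.46000e-01 -6.90000e-02  3.37294e+02]
 [-1.92000e-01  8.00000e-03  9.81000e-01  1.29780e+02]
 [ 0.00000e+00  0.00000e+00  0.00000e+00  1.00000e+00]]
[[-9.46000e-01  3.23000e-01  5.00000e-03  4.31507e+02]
 [ 3.23000e-01  9.46000e-01  6.00000e-03  3.73924e+02]
 [-3.00000e-03  8.00000e-03 -1.00000e+00  3.20322e+02]
 [ 0.00000e+00  0.00000e+00  0.00000e+00  1.00000e+00]]
```

Run:
```python
from h import *
t=tcp(); im=optics.get_image("wrist"); C=cam("wrist",t)
for n in("pot","pot_grip"):
  for d in optics.masks_of(n,"wrist"): print(n,d["conf"],d["extent"])
M=t@np.linalg.inv(T([-90,0,56],R.from_euler("y",180,degrees=True)))
r=cv2.resize(render(C,POT,M),(512,384),interpolation=cv2.INTER_AREA)
o=im[:,:,::-1].copy(); cs,_=cv2.findContours(r,0,2); cv2.drawContours(o,cs,-1,(0,255,0),1)
C=cam("scene"); im=optics.get_image("scene")[:,:,::-1].copy();r=cv2.resize(render(C,POT,M),(512,384),interpolation=cv2.INTER_AREA)
cs,_=cv2.findContours(r,0,2); cv2.drawContours(im,cs,-1,(0,255,0),1)
cv2.imwrite("pics/w2.png",np.hstack([o[:,100:400],im[50:,150:450][:384] if 0 else im[:,200:500]]))
```

```text
pot 0.63 [251.7, 279.4, 115.2, 154.6]
pot_grip 0.77 [254.3, 280.4, 121.7, 148.3]
```

View pics/w2.png

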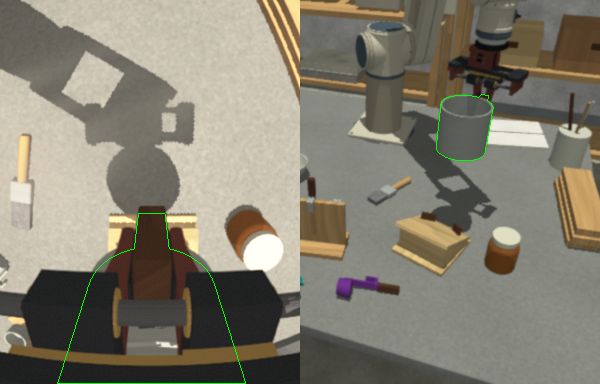

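The scene view (right half) shows the pot hanging upright in the fingers, close to the predicted outline. The wrist view is mostly blocked by the fingers. Next, carry it over to the tile.

```bash
python3 -m jog '[[-0.2,-0.4,0,0,0,0,0],[-0.35,-0.7,0,0,0,0,0],[-0.46,-0.92,0,0,0,0,0],[-0.46,-0.92,0,0,0,0,0],[-0.46,-0.92,0,0,0,0,0],[-0.46,-0.92,0,0,0,0,0],[-0.46,-0.92,0,0,0,0,0],[-0.46,-0.92,0,0,0,0,0],[-0.46,-0.92,0,0,0,0,0],[-0.46,-0.92,0,0,0,0,0],[-0.46,-0.92,0,0,0,0,0],[-0.46,-0.92,0,0,0,0,0],[-0.46,-0.92,0,0,0,0,0],[-0.46,-0.92,0,0,0,0,0],[-0.4,-0.8,0,0,0,0,0],[-0.3,-0.6,0,0,0,0,0],[-0.15,-0.3,0,0,0,0,0],[0,0,0,0,0,0,0],[0,0,0,0,0,0,0]]'
python3 - <<'E'
from h import *
t=tcp()
V=[(cam("scene"),get(["pot","pot_grip"],"scene",proj(cam("scene"),t[:3,3]+[85,-29,0])[0])),(cam("top"),get(["pot","pot_grip"],"top",proj(cam("top"),t[:3,3]+[85,-29,0])[0]))]
def pose(x): return t@np.linalg.inv(T([-90,0,56+x[0]],R.from_euler("y",180+x[1],degrees=True)))
for v in V:
  if v[1] is not None: print("z,pitch",fit(POT,[v],pose,[0,0],[4,4]))
delta(T([612-90*.948,-249+90*.318,76],R.from_euler("z",-18.6,degrees=True)*R.from_euler("y",180,degrees=True)))
E
```

```text
t: 9.85
ee_pos: [514.2, -238.6, 317.0]
orientation: [0.515, 3.096, 0.013]
ft_force: [-0.1, 0.6, -4.0]
width: 18.1
grasp_force: 30.0
z,pitch (array([2.20715803, 0.25581992]), np.float64(0.8908923485448744))
z,pitch (array([15.37844968, -0.46748948]), np.float64(0.524775017306361))
units shift [-0.12  0.46  6.04] turn [ 0.08  0.03 -0.03]
```

```bash
python3 -m jog '[[-0.12,0.46,0.2,0,0,0,0],[0,0,0.5,0,0,0,0],[0,0,0.6,0,0,0,0],[0,0,0.7,0,0,0,0],[0,0,0.7,0,0,0,0],[0,0,0.7,0,0,0,0],[0,0,0.7,0,0,0,0],[0,0,0.6,0,0,0,0],[0,0,0.4,0,0,0,0],[0,0,0.3,0,0,0,0],[0,0,0.2,0,0,0,0],[0,0,0.1,0,0,0,0],[0,0,0,0,0,0,0]]'; python3 -m jog '[[0,0,0.06,0,0,0,0],[0,0,0.06,0,0,0,0],[0,0,0.0,0,0,0,0]]'
```

```text
t: 11.4
ee_pos: [526.8, -221.7, 89.5]
orientation: [0.514, 3.095, 0.012]
ft_force: [0.6, -0.5, -4.5]
width: 18.2
grasp_force: 30.0
t: 11.7
ee_pos: [526.7, -221.7, 84.8]
orientation: [0.514, 3.095, 0.012]
ft_force: [0.5, 1.0, -4.5]
width: 17.8
grasp_force: 30.0
```

```bash
for i in 1; do python3 -m jog '[[0,0,0.05,0,0,0,0],[0,0,0.05,0,0,0,0],[0,0,0,0,0,0,0]]'; done;  python3 -m jog '[[0,0,0.04,0,0,0,0],[0,0,0,0,0,0,0]]'; python3 -m jog '[[0,0,0.03,0,0,0,0],[0,0,0,0,0,0,0]]'
```

```text
t: 12.0
ee_pos: [526.7, -221.7, 80.6]
orientation: [0.514, 3.095, 0.012]
ft_force: [0.2, 0.4, -3.0]
width: 17.6
grasp_force: 30.0
t: 12.2
ee_pos: [526.7, -221.7, 79.4]
orientation: [0.514, 3.094, 0.012]
ft_force: [-2.0, 1.2, 3.5]
width: 17.9
grasp_force: 30.0
t: 12.4
ee_pos: [526.8, -221.6, 78.6]
orientation: [0.514, 3.094, 0.012]
ft_force: [-3.2, 3.2, 7.6]
width: 17.8
grasp_force: 30.0
```

Contact made, so the pot is resting on the tile. Release it, back off upward and measure.

```bash
python3 -m jog '[[0,0,0,0,0,0,0.4],[0,0,0,0,0,0,0.7],[0,0,0,0,0,0,0.7],[0,0,0,0,0,0,0.7],[0,0,0,0,0,0,0.7],[0,0,-0.4,0,0,0,0.7],[0,0,-0.8,0,0,0,0.7],[0,0,-1,0,0,0,0.7],[0,0,-1,0,0,0,0.7],[0,0,-1,0,0,0,0.7],[0,0,-1,0,0,0,0.7],[0.3,0,-0.5,0,0,0,0.7],[0,0,0,0,0,0,0.7]]'
python3 - <<'E'
from h import *
t=tcp(); P=np.array([612,-249,77.])
C={n:cam(n,t) for n in("top","scene","wrist")}
V={n:get(["pot","pot_grip"],n,proj(C[n],P)[0]) for n in C}
for n in C:
    m=V[n]
    if m is None: print(n,None); continue
    print(n,fit(POT,[(C[n],m)],lambda x:T([x[0],x[1],20],R.from_euler("z",x[2],degrees=True)),[612,-249,-19],[6,6,5]))
im=optics.get_image("wrist")[:,:,::-1].copy()
r=cv2.resize(render(C["wrist"],POT,T([612,-249,20],R.from_euler("z",-18.6,degrees=True))),(512,384),interpolation=cv2.INTER_AREA)
cs,_=cv2.findContours(r,0,2); cv2.drawContours(im,cs,-1,(0,255,0),1); cv2.imwrite("pics/w3.png",im)
E
```

```text
t: 13.7
ee_pos: [514.8, -219.7, 309.1]
orientation: [0.513, 3.089, 0.009]
ft_force: [0.0, -0.0, -0.2]
width: 61.3
grasp_force: 0.0
top (array([ 610.53208528, -247.20701646,  -17.61225811]), np.float64(0.580899584225778))
scene (array([ 604.66735938, -253.44898753,  -15.11284514]), np.float64(0.9582918226123482))
wrist (array([ 612.80719284, -250.92755797,  -18.35188395]), np.float64(0.9821290416478357))
```

View pics/w3.png

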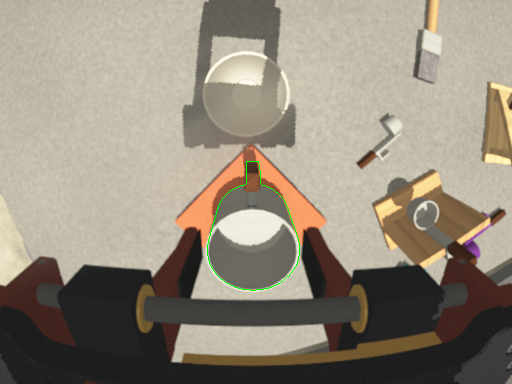

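The picture shows the pot upright, centred on the tile and matching the outline, with the rack and hung dipper at right (cup ~(426,214)). I'll move over to look at the dipper.

```bash
python3 -m jog '[[-0.14,0.8,-0.06,0,0,0,0.7],[-0.14,0.8,-0.06,0,0,0,0.7],[-0.14,0.8,-0.06,0,0,0,0.7],[-0.14,0.8,-0.06,0,0,0,0.7],[-0.14,0.8,-0.06,0,0,0,0.7],[-0.14,0.8,-0.06,0,0,0,0.7],[-0.14,0.8,-0.06,0,0,0,0.7],[-0.14,0.8,-0.06,0,0,0,0.7],[0,0,0,0,0,-0.9,0.7],[0,0,0,0,0,-0.9,0.7],[0,0,0,0,0,-0.9,0.7],[0,0,0,0,0,-0.9,0.7],[0,0,0,0,0,-0.9,0.7],[0,0,0,0,0,0,0.7],[0,0,0,0,0,0,0.7]]'
python3 - <<'E'
from h import *
t=tcp(); C=cam("wrist",t); print(proj(C,[665,13,80]))
im=optics.get_image("wrist")[:,:,::-1].copy()
for n in("dipper","hook_tip","rack"):
  for d in optics.masks_of(n,"wrist"): print(n,d["conf"],d["extent"])
m=get(["dipper","hook_tip"],"wrist",proj(C,[665,13,80])[0])
for z in(65,68):
  x,s=fit(DIP,[(C,m)],lambda x:T([x[0],x[1],z],R.from_euler("z",x[2],degrees=True)),[665,13,8],[6,6,5]); print(z,x,s)
x,s=fit(DIP,[(C,m)],lambda x:T([x[0],x[1],x[3]],R.from_euler("z",x[2],degrees=True)),[665,13,8,65],[6,6,5,5]); print(x,s)
r=cv2.resize(render(C,DIP,T([x[0],x[1],x[3]],R.from_euler("z",x[2],degrees=True))),(512,384),interpolation=cv2.INTER_AREA)
cs,_=cv2.findContours(r,0,2); cv2.drawContours(im,cs,-1,(0,255,0),1); cv2.imwrite("pics/w4.png",im)
E
```

```text
t: 15.55
ee_pos: [639.0, 8.4, 326.4]
orientation: [-0.219, 3.129, 0.01]
ft_force: [0.4, -0.8, 0.2]
width: 61.9
grasp_force: 0.0
[[250.83399256 181.11806727]]
dipper 0.79 [253.1, 203.4, 34.4, 80.7]
dipper 0.7 [118.9, 121.1, 91.4, 129.1]
dipper 0.68 [239.8, 265.4, 44.5, 37.9]
dipper 0.63 [247.1, 100.5, 58.8, 42.0]
dipper 0.6 [342.5, 262.4, 74.7, 40.6]
hook_tip 0.94 [240.1, 267.3, 40.3, 49.6]
hook_tip 0.68 [246.8, 101.7, 57.7, 41.1]
hook_tip 0.68 [344.2, 262.4, 70.6, 41.3]
hook_tip 0.67 [252.2, 204.5, 35.8, 79.4]
hook_tip 0.34 [488.8, 188.1, 46.5, 48.8]
rack 0.2 [84.2, 111.4, 100.3, 119.3]
65 [662.16509855  12.45269508   9.35486604] 0.8817993468413106
68 [662.13463171  11.94253673  10.62949532] 0.8702620374537021
[670.23277305  13.89515967   8.64308541  45.55490291] 0.9389853747714808
```

View pics/w4.png

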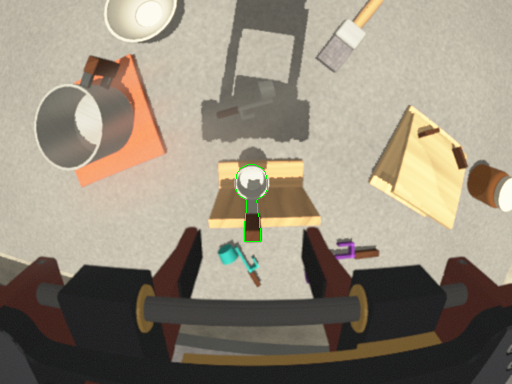

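The overlay sits right on the hung dipper: cup ~(252,181), grip ~(252,230). But the fitted height differs from 65 mm, so I'll check it with a triangulation.

Run:
```python
from h import *
t=tcp(); C={n:cam(n,t) for n in("wrist","scene","top")}
# dark brown grip blobs near the expected position
ob={}
for n,P in(("wrist",None),("scene",None),("top",None)):
    im=optics.get_image(n).astype(int); c=proj(C[n],[692,17,185])[0].astype(int)
    w=30; u0,v0=c-w; sub=im[v0:v0+2*w,u0:u0+2*w]
    m=((sub.sum(2)<210)&(sub[...,0]>sub[...,2]+15)).astype(np.uint8)
    k,l,st,ce=cv2.connectedComponentsWithStats(m)
    i=min([i for i in range(1,k) if st[i,4]>8],key=lambda i:np.hypot(*(ce[i]-w))); ob[n]=ce[i]+[u0,v0]; print(n,c,ob[n],st[i])
def tri(ns):
    A=np.zeros((3,3));b=np.zeros(3)
    for n in ns:
        o,d=ray(C[n],ob[n]); d=d[0]/np.linalg.norm(d); Q=np.eye(3)-np.outer(d,d); A+=Q;b+=Q@o
    return np.linalg.solve(A,b)
print(tri(["wrist","scene"]),tri(["top","scene"]),tri(["wrist","scene","top"]))
# two-view fit with pitch
m=get(["dipper","hook_tip"],"wrist",[252,204]); mt=get(["hook_tip","dipper"],"top",[284,158])
print([None if a is None else a.sum() for a in(m,mt)])
V=[(C["wrist"],m)]+([(C["top"],mt)] if mt is not None else [])
f=lambda x:T([x[0],x[1],65],R.from_euler("z",x[2],degrees=True)*R.from_euler("y",x[3],degrees=True))
print(fit(DIP,V[:1],f,[665,13,8,0],[6,6,5,5]),fit(DIP,V,f,[665,13,8,0],[6,6,5,5]))
```

```text
wrist [251 228] [252.36259542 221.70992366] [ 24  15  16  19 262]
scene [211 187] [211.05982906 186.4017094 ] [ 26  21   8  19 117]
top [283 147] [294.37931034 161.93103448] [38 43  8  5 29]
[684.98195447  15.24033185 183.36516687] [659.65474915  -5.7153719  162.45231157] [672.18812711   4.99455303 178.54619279]
[np.int64(1493), np.int64(22)]
(array([667.98170655,  13.60954165,  10.74351068,  -2.90740338]), np.float64(0.884275421525663)) (array([668.31099699,  13.12092772,  11.97475343,  -2.92385839]), np.float64(0.4649411527627072))
```

Run:
```python
from h import *
G=lambda p,yaw:T(p,R.from_euler("z",yaw,degrees=True)*R.from_euler("y",180,degrees=True))
delta(G([690,16.5,172],9));
```

```text
units shift [-1.26 -0.    3.89] turn [ 0.06  0.06 -0.14]
```

```bash
python3 -m jog '[[-0.63,0,0,0.06,0.06,-0.14,0.7],[-0.63,0,0.4,0,0,0,0.7],[0,0,0.6,0,0,0,0.7],[0,0,0.4,0,0,0,0.7],[0,0,0,0,0,0,0.7]]'
python3 - <<'E'
from h import *
t=tcp(); C=cam("wrist",t); im=optics.get_image("wrist")[:,:,::-1].copy()
m=get(["dipper","hook_tip"],"wrist",proj(C,[672,14,120])[0]); print(None if m is None else m.sum())
if m is not None:
  for z in (62,65,68): print(z,fit(DIP,[(C,m)],lambda x:T([x[0],x[1],z],R.from_euler("z",x[2],degrees=True)),[665,13,8],[6,6,5]))
r=cv2.resize(render(C,DIP,T([664,12.5,65],R.from_euler("z",9,degrees=True))),(512,384),interpolation=cv2.INTER_AREA)
cs,_=cv2.findContours(r,0,2); cv2.drawContours(im,cs,-1,(0,255,0),1); cv2.imwrite("pics/w5.png",im)
E
```

```text
t: 16.7
ee_pos: [687.1, 15.8, 268.3]
orientation: [0.246, -3.127, 0.0]
ft_force: [0.4, 0.2, 0.4]
width: 61.5
grasp_force: 0.0
2121
62 (array([661.48986635,  12.81160111,   9.82188636]), np.float64(0.9068397804845402))
65 (array([660.77486912,  12.50203384,   9.7757399 ]), np.float64(0.8896499238964992))
68 (array([659.86162508,  12.90222653,   9.07567583]), np.float64(0.8745036357072868))
```

View pics/w5.png

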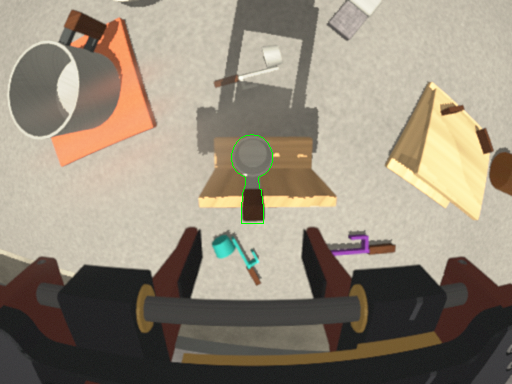

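The outline (origin 664,12.5,65) fits the dipper, with the grip at ~(252,205) midway between the fingers. Descend and grip.

```bash
python3 -m jog '[[-0.06,0,0.6,0,0,0,0.7],[0,0,0.6,0,0,0,0.7],[0,0,0.6,0,0,0,0.7],[0,0,0.45,0,0,0,0.7],[0,0,0.15,0,0,0,0.7],[0,0,0,0,0,0,0.3],[0,0,0,0,0,0,0],[0,0,0,0,0,0,0],[0,0,0,0,0,0,0],[0,0,0,0,0,0,0],[0,0,0,0,0,0,0],[0,0,0,0,0,0,0],[0,0,0,0,0,0,0],[0,0,0,0,0,0,0]]'
```

```text
t: 18.25
ee_pos: [691.5, 16.3, 175.7]
orientation: [-0.246, 3.131, -0.001]
ft_force: [-0.6, 0.1, 2.5]
width: 17.8
grasp_force: 30.0
```

```bash
python3 -m jog '[[0,0,-0.2,0,0,0,0],[0,0,-0.4,0,0,0,0],[0,0,-0.5,0,0,0,0],[0,0,-0.6,0,0,0,0],[0,0,-0.6,0,0,0,0],[0,0,-0.6,0,0,0,0],[0,0,-0.4,0,0,0,0],[0,0,0,0,0,0,0]]'
python3 - <<'E'
from h import *
t=tcp(); C={n:cam(n,t) for n in("wrist","scene","top")}
D0=np.linalg.inv(T([664,12.5,65],R.from_euler("z",9,degrees=True)))@np.eye(4)
g=t@np.linalg.inv(T([26,0,110],R.from_euler("y",180,degrees=True)))
for n,q in(("wrist",[0,0,16]),("scene",[27,0,80]),("top",[0,0,30])):
    m=get(["dipper","hook_tip"],n,proj(C[n],(g@np.r_[q,1])[:3])[0])
    if m is None: print(n,None); continue
    f=lambda x:t@np.linalg.inv(T([27+x[0],x[3],110+x[1]],R.from_euler("y",180+x[2],degrees=True)))
    print(n,m.sum(),fit(DIP,[(C[n],m)],f,[0,0,0,0],[4,4,4,2]))
im=optics.get_image("scene")[:,:,::-1].copy(); c=proj(C["scene"],g[:3,3])[0].astype(int)
r=cv2.resize(render(C["scene"],DIP,g),(512,384),interpolation=cv2.INTER_AREA)
cs,_=cv2.findContours(r,0,2); cv2.drawContours(im,cs,-1,(0,255,0),1)
w=optics.get_image("wrist")[:,:,::-1].copy(); r=cv2.resize(render(C["wrist"],DIP,g),(512,384),interpolation=cv2.INTER_AREA)
cs,_=cv2.findContours(r,0,2); cv2.drawContours(w,cs,-1,(0,255,0),1)
a=cv2.resize(im[c[1]-60:c[1]+40,c[0]-50:c[0]+50],(384,384),interpolation=cv2.INTER_CUBIC)
cv2.imwrite("pics/w6.png",np.hstack([a,w[:,60:460]]))
E
```

```text
t: 19.05
ee_pos: [692.6, 16.2, 311.0]
orientation: [-0.246, 3.126, -0.001]
ft_force: [0.5, 0.7, -0.7]
width: 17.8
grasp_force: 30.0
wrist 3851 (array([ 41.22357517, -15.69920942,  13.35611875,  10.99329716]), np.float64(0.19061801277915744))
scene 556 (array([-0.333838  ,  3.2509146 , -5.58198947,  1.64365753]), np.float64(0.8037060586792624))
top None
```

View pics/w6.png

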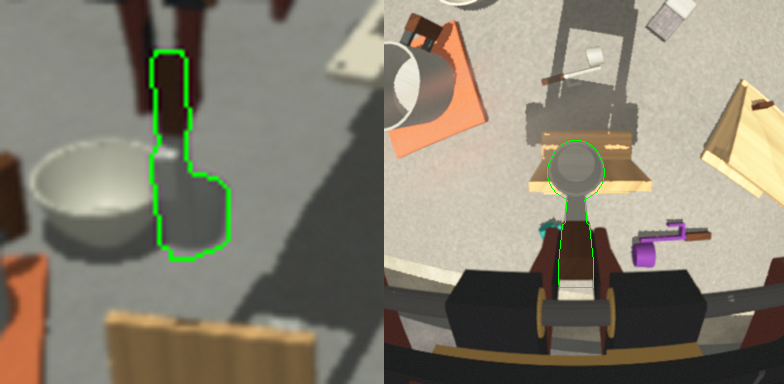

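The dipper is held upright. The predicted outline matches in both views, so the offset from TCP to dipper origin is about (26,0,110). I'll carry it to above the pot.

```bash
python3 -m jog '[[0.12,-0.4,0,0,0,0,0],[0.24,-0.8,0,0,0,0,0],[0.27,-0.9,0,0,0,0,0],[0.27,-0.9,0,0,0,0,0],[0.27,-0.9,0,0,0,0,0],[0.27,-0.9,0,0,0,0,0],[0.24,-0.8,0,0,0,0,0],[0.16,-0.5,0,0,0,0,0],[0.05,-0.16,0,0,0,0,0],[0,0,0,0,0,0,0],[0,0,0,0,0,0,0]]'
python3 - <<'E'
from h import *
t=tcp(); C={n:cam(n,t) for n in("wrist","scene")}
g=t@np.linalg.inv(T([26,0,110],R.from_euler("y",180,degrees=True)))
P=[612.5,-250,20]; print("dip",g[:3,3].round(1),"rel pot",(g[:3,3]-P).round(1))
Mp=T(P,R.from_euler("z",-18.4,degrees=True))
m=get(["pot","pot_grip"],"scene",proj(C["scene"],[612,-250,77])[0])
if m is not None: print(m.sum(),fit(POT,[(C["scene"],m)],lambda x:T([x[0],x[1],20],R.from_euler("z",-18.4,degrees=True)),P[:2],[6,6]))
out=[]
for n in C:
    im=optics.get_image(n)[:,:,::-1].copy()
    for parts,M in((DIP,g),([cyl(60,115,115.1)],Mp),([cyl(56,115,115.1)],Mp),(POT[:2],Mp)):
        r=cv2.resize(render(C[n],parts,M),(512,384),interpolation=cv2.INTER_AREA); cs,_=cv2.findContours(r,0,2); cv2.drawContours(im,cs,-1,(0,255,0),1)
    out.append(im)
c=proj(C["scene"],[612,-250,130])[0].astype(int)
a=cv2.resize(out[1][c[1]-60:c[1]+60,c[0]-60:c[0]+60],(384,384),interpolation=cv2.INTER_CUBIC)
cv2.imwrite("pics/w7.png",np.hstack([a,out[0][:,60:460]]))
E
```

```text
t: 21.2
ee_pos: [655.9, -241.8, 307.4]
orientation: [-0.247, 3.132, 0.0]
ft_force: [-0.3, -0.5, -0.6]
width: 18.0
grasp_force: 30.0
dip [ 630.2 -245.9  197.4] rel pot [ 17.7   4.1 177.4]
2219 (array([ 603.06024665, -253.03790954]), np.float64(0.950329705677371))
```

View pics/w7.png

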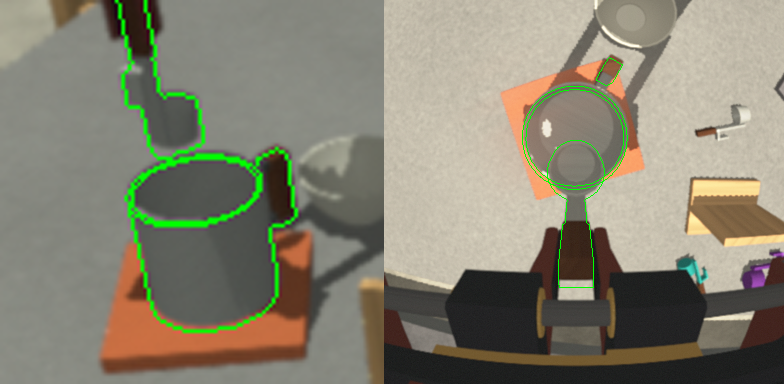

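Pot rim and cup outlines both line up with the pictures, and the dipper's origin is 18 mm from the pot's axis towards the hook side. Lower it carefully.

```bash
python3 -m jog '[[0,0,0.3,0,0,0,0],[0,0,0.6,0,0,0,0],[0,0,0.6,0,0,0,0],[0,0,0.6,0,0,0,0],[0,0,0.4,0,0,0,0],[0,0,0.2,0,0,0,0],[0,0,0.2,0,0,0,0],[0,0,0,0,0,0,0]]'; python3 -m jog '[[0,0,0.15,0,0,0,0],[0,0,0.15,0,0,0,0],[0,0,0,0,0,0,0]]';python3 -m jog '[[0,0,0.15,0,0,0,0],[0,0,0.1,0,0,0,0],[0,0,0,0,0,0,0]]'
```

```text
t: 22.2
ee_pos: [655.6, -242.8, 190.8]
orientation: [0.246, -3.131, 0.0]
ft_force: [0.4, -1.1, -1.2]
width: 17.9
grasp_force: 30.0
t: 22.5
ee_pos: [655.4, -242.8, 178.9]
orientation: [0.246, -3.131, 0.0]
ft_force: [-0.1, -0.2, -1.4]
width: 17.9
grasp_force: 30.0
t: 22.8
ee_pos: [655.3, -242.8, 168.7]
orientation: [0.246, -3.131, -0.0]
ft_force: [0.2, -0.1, -1.1]
width: 17.8
grasp_force: 30.0
```

```bash
python3 -m jog '[[0,0,0.08,0,0,0,0],[0,0,0.08,0,0,0,0],[0,0,0,0,0,0,0]]'
```

```text
t: 23.1
ee_pos: [655.4, -242.8, 162.5]
orientation: [0.246, -3.131, 0.0]
ft_force: [-0.2, -0.2, -1.2]
width: 18.1
grasp_force: 30.0
```

```bash
python3 -m jog '[[0,0,0.04,0,0,0,0],[0,0,0.0,0,0,0,0]]';python3 -m jog '[[0,0,0.03,0,0,0,0],[0,0,0,0,0,0,0]]'
```

```text
t: 23.3
ee_pos: [655.7, -242.9, 161.3]
orientation: [-0.246, 3.132, -0.001]
ft_force: [-0.5, 0.4, 0.5]
width: 18.0
grasp_force: 30.0
t: 23.5
ee_pos: [655.9, -243.0, 160.7]
orientation: [-0.246, 3.131, -0.001]
ft_force: [-1.1, 0.6, 1.6]
width: 17.9
grasp_force: 30.0
```

Contact came at the expected height. Release, back off and check.

```bash
python3 -m jog '[[0,0,0,0,0,0,0.15],[0,0,0,0,0,0,0.3],[0,0,0,0,0,0,0.5],[0,0,0,0,0,0,0.6],[0,0,0,0,0,0,0.6],[0,0,0,0,0,0,0.6],[0,0,-0.3,0,0,0,0.6],[0,0,-0.6,0,0,0,0.6],[0,0,-0.8,0,0,0,0.6],[0,0,-0.8,0,0,0,0.6],[0,0,-0.8,0,0,0,0.6],[0,0,-0.8,0,0,0,0.6],[0,0,0,0,0,0,0.6],[0,0,0,0,0,0,0.6]]'
python3 - <<'E'
from h import *
t=tcp(); C={n:cam(n,t) for n in("wrist","scene")}
Mp=T([612.5,-250,20],R.from_euler("z",-18.4,degrees=True)); g=T([612.5+18,-250+3,50],R.from_euler("z",9,degrees=True))
out=[]
for n in C:
    im=optics.get_image(n)[:,:,::-1].copy()
    for parts,M in((DIP[2:],g),([cyl(60,115,115.1)],Mp)):
        r=cv2.resize(render(C[n],parts,M),(512,384),interpolation=cv2.INTER_AREA); cs,_=cv2.findContours(r,0,2); cv2.drawContours(im,cs,-1,(0,255,0),1)
    out.append(im)
c=proj(C["scene"],[612,-250,130])[0].astype(int)
a=cv2.resize(out[1][c[1]-60:c[1]+60,c[0]-60:c[0]+60],(384,384),interpolation=cv2.INTER_CUBIC)
cv2.imwrite("pics/w8.png",np.hstack([a,out[0][:,60:460]]))
E
```

```text
t: 24.9
ee_pos: [655.9, -243.0, 325.8]
orientation: [-0.246, 3.13, -0.002]
ft_force: [-0.5, 0.7, -0.9]
width: 52.6
grasp_force: 0.0
```

View pics/w8.png

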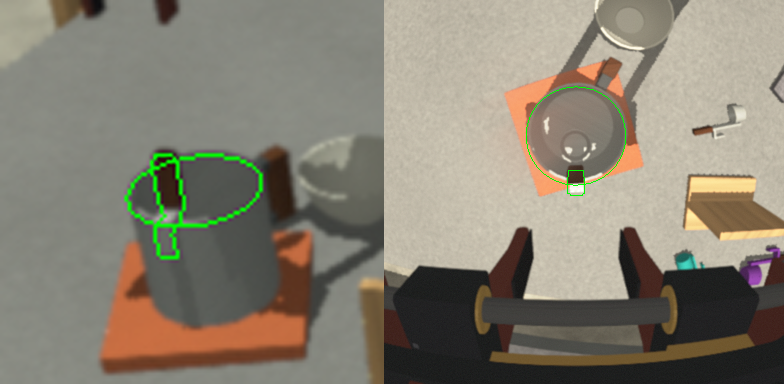

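The picture shows the dipper hung upright on the rim with its cup inside and hook over the wall, the pot centred on the tile and the gripper clear. I'm handing it in.

```bash
python3 -c "
from workcell import ctrl
print(ctrl.close_job())"
```

```text
the job is handed in; nothing more can be done
None
```

The pot stands upright and released in the middle of the tile, the dipper hangs by its hook on the rim with its cup inside, and I handed the job in at about 25 s; the bowl, jar and brush were never approached, and no verdict came back.

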